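# Turn the desk tidy so that the clip tin comes to the front

## Task

The tin of clips is wanted at the front of the desk tidy. On the round wooden tidy, first push the open drawer fully shut, so that it will not sweep into the mug and the glass apple, then turn the drum by pushing the ribs on its rim until the flat round tin with the wooden lid in its tray stands at the middle of the front, the side with the pen groove. Touch none of the things in the tray, knock nothing beside it, and leave the drum standing still.

Things in the scene. Friction and masses are not known exactly. Their poses are not given: they have to be found in the camera images.
- tidy: Fixed base: a round light wooden board, 274 mm across, 14 mm thick, squared at the front, where a groove for a pen runs along its front edge (176 mm from the centre, 262 mm wide). Origin: on the drum's vertical axis, at the desk top. Its -x axis points to the front (to the groove, roughly at the robot), +y to the left seen from the robot.
- carousel: Wooden drum that turns endlessly either way on the base; stops at once when not pushed (0.4 N at the rim turns it). Origin: on its vertical axis, at its underside, 18 mm above the desk. Wall radius 112 mm; tray floor 40 mm, rim 60 mm, dividers 68 mm above the origin. Dividers along its x and y axes form four compartments, their middles 60 mm from the axis. The drawer opens at its -x side.
- rib_back (a point): One of seven upright round finger ribs on the outside of the rim, 20 mm wide, 22 to 78 mm above the desk, out to radius 134 mm, at 45, 90, 135, 180, 225, 270 and 315 degrees from the drawer (none at the drawer). This is the outermost point, half-way up, of the one opposite the drawer, on the drum's +x axis.
- drawer (a joint): Opening of the small drawer in the drum, m: 0 fully shut, at most 0.055; it slides straight out from the axis along the drum's own -x and needs about 1 N.
- drawer_front (a point): Middle of the outer face of the drawer's flat wooden front, 86 mm wide and 36 mm high (about 20 to 56 mm above the desk), with a small brass finger hole. It lies 114 mm from the axis when shut, 2 mm proud of the drum's wall; its corners then stand 122 mm from the axis.
- clip_tin: The clip tin, which must come to the front: flat, round, light grey with a wooden lid, 57 mm across, 20 mm high, standing loose in one of the four compartments, about 60 mm from the axis; origin under its middle, z up. (Another such tin stands far back beside the monitor: leave it.)
- cream_pot: Round cream pot with a wide screw lid, 58 mm across, 50 mm high, loose in another compartment; origin under its middle, z up. Not to be touched.
- eraser: Small blue and white eraser, 19 x 40 x 13 mm, loose in another compartment; origin under its middle. Not to be touched.
- usb_stick: Black memory stick, 18 x 56 x 8 mm, loose in the fourth compartment; origin under its middle. Not to be touched.
- pen_groove: Black pen, 142 mm long, 11 mm thick, lying in the groove at the front of the base, its top about 16 mm above the desk; origin under its middle. To be left there.
- mug: Dark grey and white mug, 81 mm across, 94 mm high, loose on the desk close to the right side of the tidy (its body centre about 190 mm from the axis), its handle pointing away from the tidy; origin 17 mm from its body centre towards the handle, at the desk, z up.
- glass_apple: Apple-shaped ornament, 80 mm across, 79 mm high, loose on the desk close behind the left side of the tidy, about 186 mm from the axis; origin under its middle, z up.
Things that resemble listed ones, but are neither listed nor needed, are in the scene too. There is more than one size of the clip_tin; the one meant has the size given above.

How it is judged:
By the outcome, as a careful person would: the job done as asked, in the order asked, and still so for the second after the job is handed in, with the robot touching nothing.
It also fails if it takes over 70 s, if anything falls off the work surface, if the arm or the gripper's body presses on something with over 40 N, if the wrist force passes 120 N, or if a joint passes its speed limit or range.

## Robot

A 6-joint arm with a two-finger parallel gripper is mounted at the origin on a cart in front of the work surface, level with it; the furniture and walls round the work are solid. World frame = base frame: x ahead of the robot, y to its left, z up, the work surface at z = 0. Lengths are in mm, angles in degrees, forces in N, time in s.
With the tool pointing down it reaches from about 300 to 750 mm from the base axis. Payload 8.5 kg.
Tool frame: the origin (TCP) lies at the very end of the fingers, on their centre line; the grasp point (between the pads) lies env.pinch_z behind it (env.pinch_z is the distance from the TCP to the grasp point, in mm); z points along the fingers, y is the line along which they close (so a half turn about z gives the same grasp; the last joint's range is limited). The gripper opens to 85 mm and grips with 20 to 120 N. Pads are 22 mm wide; open, the fingers measure 114 mm over their backs; the gripper's body (76 mm by 85 mm) begins 54 mm behind the grasp point. The pads swing forward as they close: fully open they stand 13 mm farther back than shut.
Start: joints at [-76.679, 21.807, 74.336, -0, 83.858, -12.336], TCP at [238.133, -495.755, 231.322] pointing down, gripper open.
Joint ranges: [-178.18, 178.18], [-50.72, 133.34], [12.68, 142.11], [-81.47, 261.47], [9.98, 163.14], [-165.26, 165.26]. Speed limits (degrees/s): [136.94, 136.94, 180, 180, 180, 180].

## Interface

Orientations are given as a 3x3 rotation matrix whose columns are the frame's x, y, z axes.
In Python, from cell import env gives the robot as it stands.
- The arm moves only by the shell command python3 -m pendant 'ROWS' [FORCE]. ROWS is JSON, a list of rows, each an object of numbers: "hand": the finger opening in mm, from 0 to 85.4; "x", "y", "z": the shift along the tool's x, y, z in mm; "yaw": the turn about the tool's z in rad. In form: [{"hand": .., "x": .., "y": .., "z": .., "yaw": ..}, ...]. A call has 1 to 20 rows; each row shifts and turns the commanded pose from where the row before left it, along the tool's axes as they then stand; what a row does not reach is not made up. A row lasts 1/10 s, in which the tool goes at most 50 mm and 8.59 degrees, less where a joint would pass 70% of its speed; a pose out of reach is approached as far as the arm can. A call is refused whole if a number of a shift passes 50 or a number of a turn 0.15, either way. A call with a gripper value outside its range is refused whole. The fingers move at their own pace and stop on an object; FORCE is the grip in N (left out, the last holds). Time passes only in rows, so rows that do not move let the fingers close. It gives the time, the measured TCP pose, the force, the opening and the grip force at its end, in the units of the state.
- env.read_state(): the state, without advancing time (a new reading comes with each control period).
- env.read_camera(name): name is "scene" or "top" or "wrist"; returns (picture, depth): 480x640x3 uint8, red, green, blue; 480x640 float32, mm along the optical axis (not along the pixel's ray), 0 where there is no reading.
- env.camera_params(name): a dict with "vertical_fov" (degrees; the focal length in pixels is half the picture's height over the tangent of half this angle, whatever the lens; pixels are square), "cx", "cy" (the principal point, pixels), "origin" and "rotation" of the camera in the world. Camera axes: x right, y down, z forward; pixel columns grow to the right and rows downward; lengths in mm; the calibration is good to about 2 mm. A picture is of the moment at which its call begins: read the wrist's pose just before it. camera_params takes no time and is no camera call; for the wrist camera it gives the pose at the moment of the call.
- env.close_job(): hands the job in; it is judged then, once.
The state is a dict: "t": time; "joint_positions": joint angles; "qd": joint speeds; "tau": joint torques, N m; "tcp_pos": TCP position; "eef_rot": TCP orientation; "contact_force": force on the tool from outside, world axes, zero at the start; "wrist_torque": the same for the moment, N m; "gripper_width": finger opening in mm; "finger_force": force on a finger pad.
Only numpy, scipy, OpenCV 4.12 (cv2) and the standard library are available. Lean on these libraries where they do the work, as an engineer would, in place of code of your own. Each camera call takes 0.05 s, during which the arm holds its last target. There are 200 camera calls.

## Working session

There is one attempt and no reset: what is moved stays moved. The work goes in short steps, Python scripts to look and compute and a shell command to move; the robot and the scene stay as the last step left them, time stands still between calls to the robot, and variables do not carry over. Pictures are saved under pics/ and viewed, at most 10 in all, crops included, and the job is handed in when it is done.

```bash
mkdir -p pics; ls; cat > h.py <<'E'
import numpy as np, cv2
from cell import env
def cam(n):
    p=env.camera_params(n); im,d=env.read_camera(n); return p,im,d
def pts(p,d):
    f=240/np.tan(np.radians(p["vertical_fov"]/2)); v,u=np.mgrid[:480,:640]
    c=np.stack([(u-p["cx"])/f*d,(v-p["cy"])/f*d,d],-1)
    return c@np.array(p["rotation"]).T+np.array(p["origin"])
E
python3 - <<'E'
from h import *
for n in("scene","top"):
    p,im,d=cam(n); cv2.imwrite(f"pics/{n}0.png",im[:,:,::-1]); np.savez(n+".npz",im=im,d=d,P=pts(p,d)); print(n,p)
s=env.read_state(); print(s["tcp_pos"],s["eef_rot"],env.pinch_z)
E
```

```text
pics
scene {'vertical_fov': 50.03676368100365, 'cx': 325.57628336325484, 'cy': 248.08731087156792, 'origin': array([-85.21131393, 452.11392324, 475.83327417]), 'rotation': array([[-0.70688987, -0.2913221 ,  0.64454491],
       [-0.70731505,  0.29562652, -0.64211399],
       [-0.00348257, -0.9098002 , -0.4150319 ]])}
top {'vertical_fov': 46.071433482703114, 'cx': 327.03537462230713, 'cy': 236.26854444703324, 'origin': array([ 394.7220626 , -217.00697533,  970.65573823]), 'rotation': array([[-0.02337126, -0.98662404,  0.16132819],
       [-0.99971179,  0.02395061,  0.00164711],
       [-0.00548899, -0.1612432 , -0.98689944]])}
[ 238.07405323 -495.49639164  230.78351263] [[ 9.01399165e-01  4.32988957e-01 -3.29548139e-04]
 [ 4.32989005e-01 -9.01398283e-01  1.28740547e-03]
 [ 2.60378225e-04 -1.30315693e-03 -9.99999117e-01]] 18.700000000000003
```

View pics/scene0.png

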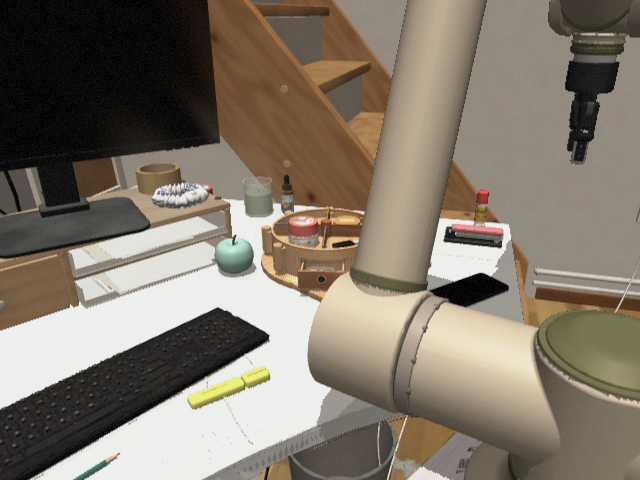

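View pics/top0.png

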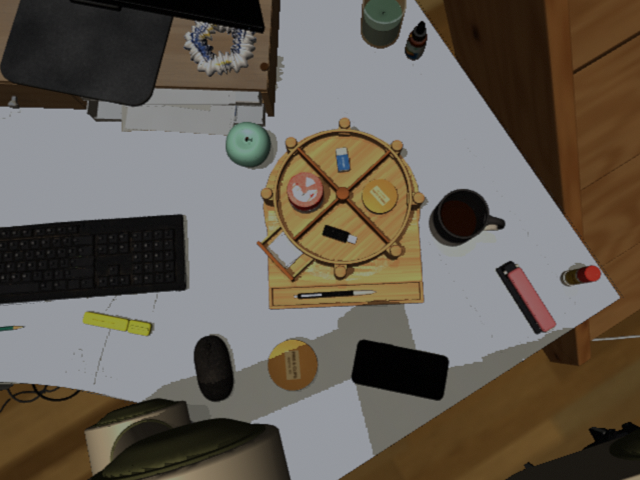

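The scene view shows the drum with the drawer open towards the robot. In the top view the axis knob is at (343,194), the tin in the right-hand compartment at (380,195), and the open drawer at the lower left with its front near (282,255). The pen lies at (335,294), the mug at (461,216) and the apple at (248,145). The tin must turn about 90° clockwise.

```bash
python3 - <<'E'
from h import *
z=np.load("top.npz"); P=z["P"]; im=z["im"]
def ray(uv,h):
    p=env.camera_params("top"); f=240/np.tan(np.radians(p["vertical_fov"]/2))
    r=p["rotation"]@np.array([(uv[0]-p["cx"])/f,(uv[1]-p["cy"])/f,1]); o=p["origin"]; return (o+r*(h-o[2])/r[2])
# rib tops (z=78)
ribs=[(345,124),(397,146),(418,199),(396,251),(340,271),(267,195),(291,145)]
R=[]
for u,v in ribs:
    w=P[v-3:v+4,u-3:u+4].reshape(-1,3); R.append(ray((u,v),78)[:2]); print(u,v,np.median(w,0).round(),R[-1].round(1))
R=np.array(R); A=np.c_[2*R,np.ones(7)]; s=np.linalg.lstsq(A,(R**2).sum(1),rcond=None)[0]; c=s[:2]; print("centre",c,"r",np.sqrt(s[2]+c@c))
a=np.degrees(np.arctan2(*(R-c).T[::-1])); print(a.round(1),"phase mod45",(a%45).round(1))
hsv=cv2.cvtColor(im,cv2.COLOR_RGB2HSV)
m=((P[...,2]>68)&(P[...,2]<90)).astype(np.uint8)
for n,uv,h in[("tin",(380,195),78),("drawer L",(260,243),56),("drawer R",(291,277),56),("mug",(461,216),94),("apple",(248,145),60),("groove L",(270,299),14),("groove R",(422,295),14),("knob",(343,194),86)]:
    q=ray(uv,h); w=P[uv[1]-2:uv[1]+3,uv[0]-2:uv[0]+3].reshape(-1,3); d=q[:2]-c
    print(n,q.round(),np.median(w,0).round(),"r",np.hypot(*d).round(),"ang",np.degrees(np.arctan2(d[1],d[0])).round(1))
E
python3 - <<'E'
import cv2
i=cv2.imread("pics/top0.png")[105:315,235:505]
cv2.imwrite("pics/crop.png",cv2.resize(i,(771,600),interpolation=cv2.INTER_CUBIC))
E
```

```text
345 124 [ 728. -250.   78.] [ 728.3 -249.7]
397 146 [ 688. -334.   78.] [ 688.2 -334. ]
418 199 [ 598. -364.   78.] [ 598.2 -364.1]
396 251 [ 514. -325.   78.] [ 514.2 -324.9]
340 271 [ 484. -235.   78.] [ 484.3 -234.8]
267 195 [ 611. -120.   77.] [ 610.9 -119.7]
291 145 [ 694. -160.   78.] [ 694.3 -159.8]
centre [ 605.85459889 -242.80474368] r 122.35576331966683
[  -3.2  -47.9  -93.6 -138.2  176.2   87.7   43.2] phase mod45 [41.8 42.1 41.4 41.8 41.2 42.7 43.2]
tin [ 606. -303.   78.] [ 606. -303.   78.] r 60.0 ang -89.5
drawer L [ 536. -105.   56.] [ 536. -105.   55.] r 154.0 ang 117.0
drawer R [ 479. -155.   56.] [ 479. -155.   55.] r 154.0 ang 145.5
mug [ 565. -428.   94.] [ 578. -444.   28.] r 190.0 ang -102.3
apple [702. -86.  60.] [703. -86.  60.] r 184.0 ang 58.4
groove L [ 446. -117.   14.] [ 446. -117.   13.] r 203.0 ang 141.7
groove R [ 447. -373.   14.] [ 447. -373.   13.] r 206.0 ang -140.6
knob [ 608. -243.   86.] [ 605. -243.   95.] r 2.0 ang 0.3
```

View pics/crop.png

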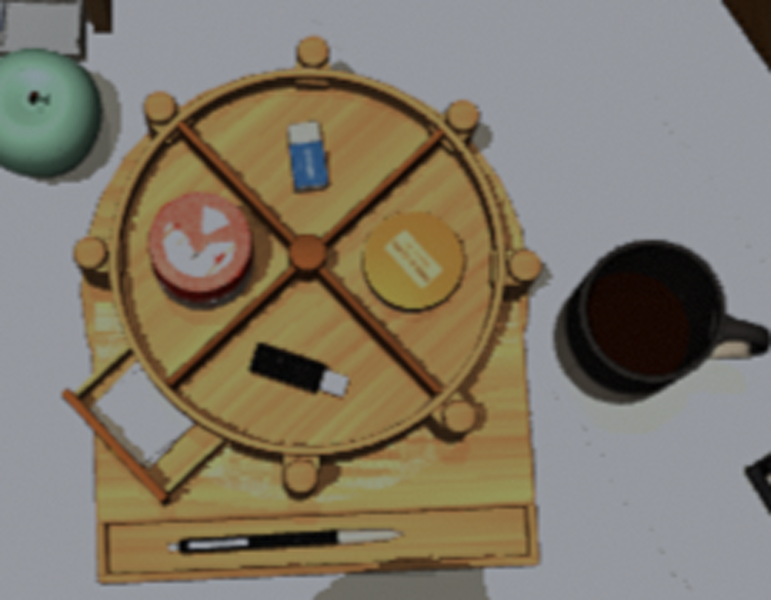

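The crop confirms the layout: one rib is missing, where the drawer is, so the drawer points along 132° and stands about 36 mm open. The tin sits at -89.5° and must reach 180°. I'll turn the tool inward along the drawer axis first, with the fingers shut.

```bash
cat >> h.py <<'E'
C=np.array([606.,-243.])
def go(th,r,z):
    "shift in tool axes to polar place about drum axis; yaw (rad) that points tool x inward there"
    s=env.read_state(); R=np.array(s["eef_rot"]); t=np.radians(th)
    tgt=np.r_[C+r*np.array([np.cos(t),np.sin(t)]),z]; d=R.T@(tgt-s["tcp_pos"])
    a=np.degrees(np.arctan2(R[1,0],R[0,0])); y=-((th+180-a+180)%360-180)
    q=np.array(s["tcp_pos"])[:2]-C
    print("t",round(s["t"],2),"tcp",np.round(s["tcp_pos"],1),"polar",np.hypot(*q).round(1),np.degrees(np.arctan2(q[1],q[0])).round(1),"shift",d.round(1),"yaw",np.radians(y).round(3),"F",np.round(s["contact_force"],1),"w",s["gripper_width"])
E
python3 -m pendant '[{"hand":0,"yaw":0.143},{"hand":0,"yaw":0.143},{"hand":0,"yaw":0.143},{"hand":0,"yaw":0.143},{"hand":0,"yaw":0.143},{"hand":0,"yaw":0.143},{"hand":0,"yaw":0.143},{"hand":0,"yaw":0.143},{"hand":0,"yaw":0.143},{"hand":0},{"hand":0}]' 30
python3 -c "from h import *;go(132,186,130)"
```

```text
t 0.1 tcp [ 238.1 -495.5  230.8] polar 446.2 -145.5 shift [ 388.6 -246.6  101.2] yaw 1.286 F [-0.1  0.2 -0.2] w 85.42958014285978invalid input at $[0]: expected keys hand, x, y, z, yaw
```

```bash
python3 -m pendant '[{"hand":0,"x":0,"y":0,"z":0,"yaw":0.143},{"hand":0,"x":0,"y":0,"z":0,"yaw":0.143},{"hand":0,"x":0,"y":0,"z":0,"yaw":0.143},{"hand":0,"x":0,"y":0,"z":0,"yaw":0.143},{"hand":0,"x":0,"y":0,"z":0,"yaw":0.143},{"hand":0,"x":0,"y":0,"z":0,"yaw":0.143},{"hand":0,"x":0,"y":0,"z":0,"yaw":0.143},{"hand":0,"x":0,"y":0,"z":0,"yaw":0.143},{"hand":0,"x":0,"y":0,"z":0,"yaw":0.143},{"hand":0,"x":0,"y":0,"z":0,"yaw":0},{"hand":0,"x":0,"y":0,"z":0,"yaw":0}]' 30
python3 -c "from h import *;go(132,186,130)"
```

```text
t: 1.2
tcp_pos: [238.1, -495.6, 231.1]
eef_rot: [[0.671, -0.742, -0.0], [-0.742, -0.671, 0.001], [-0.0, -0.0, -1.0]]
contact_force: [0.4, 0.1, 0.5]
gripper_width: 0.2
finger_force: 0.0
t 1.2 tcp [ 238.1 -495.6  231.1] polar 446.3 -145.5 shift [-126.5 -442.7  101.3] yaw 0.002 F [0.4 0.1 0.5] w 0.19923391393150733
```

```bash
python3 -m pendant '[{"hand":0,"x":-10,"y":-34,"z":0,"yaw":0},{"hand":0,"x":-10,"y":-34,"z":0,"yaw":0},{"hand":0,"x":-10,"y":-34,"z":0,"yaw":0},{"hand":0,"x":-10,"y":-34,"z":0,"yaw":0},{"hand":0,"x":-10,"y":-34,"z":0,"yaw":0},{"hand":0,"x":-10,"y":-34,"z":0,"yaw":0},{"hand":0,"x":-10,"y":-34,"z":0,"yaw":0},{"hand":0,"x":-10,"y":-34,"z":10,"yaw":0},{"hand":0,"x":-10,"y":-34,"z":15,"yaw":0},{"hand":0,"x":-10,"y":-34,"z":20,"yaw":0},{"hand":0,"x":-10,"y":-34,"z":20,"yaw":0},{"hand":0,"x":-10,"y":-34,"z":20,"yaw":0},{"hand":0,"x":-6,"y":-34,"z":16,"yaw":0},{"hand":0,"x":0,"y":0,"z":0,"yaw":0},{"hand":0,"x":0,"y":0,"z":0,"yaw":0}]'
python3 - <<'E'
from h import *
go(132,186,36)
p,im,d=cam("wrist"); cv2.imwrite("pics/w1.png",im[:,:,::-1])
E
```

```text
t: 2.7
tcp_pos: [482.9, -106.4, 130.2]
eef_rot: [[0.671, -0.742, -0.001], [-0.742, -0.671, 0.0], [-0.0, 0.0, -1.0]]
contact_force: [0.2, 0.9, -0.2]
gripper_width: 0.0
finger_force: 0.0
t 2.7 tcp [ 482.9 -106.4  130.2] polar 183.9 132.0 shift [-2.1 -0.2 94.2] yaw 0.002 F [ 0.2  0.9 -0.2] w 0.02270132164810111
```

View pics/w1.png

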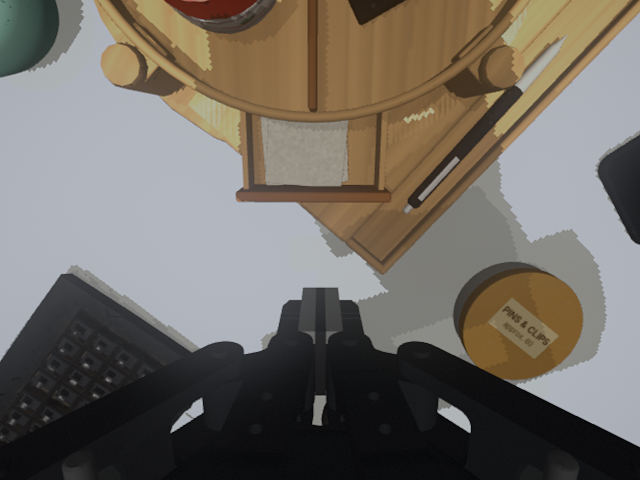

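The wrist view shows the fingertips at (320,300), in line with the drawer front at (313,196). The way down is clear, with the pen at (460,140) and a decoy tin at (520,320) both out of the way. I'll go down and push.

```bash
python3 -m pendant '[{"hand":0,"x":0,"y":0,"z":20,"yaw":0},{"hand":0,"x":0,"y":0,"z":25,"yaw":0},{"hand":0,"x":0,"y":0,"z":25,"yaw":0},{"hand":0,"x":0,"y":0,"z":20,"yaw":0},{"hand":0,"x":5,"y":0,"z":4,"yaw":0},{"hand":0,"x":5,"y":0,"z":0,"yaw":0},{"hand":0,"x":5,"y":0,"z":0,"yaw":0},{"hand":0,"x":5,"y":0,"z":0,"yaw":0},{"hand":0,"x":5,"y":0,"z":0,"yaw":0},{"hand":0,"x":5,"y":0,"z":0,"yaw":0},{"hand":0,"x":5,"y":0,"z":0,"yaw":0},{"hand":0,"x":5,"y":0,"z":0,"yaw":0},{"hand":0,"x":4,"y":0,"z":0,"yaw":0},{"hand":0,"x":4,"y":0,"z":0,"yaw":0},{"hand":0,"x":3,"y":0,"z":0,"yaw":0},{"hand":0,"x":2,"y":0,"z":0,"yaw":0},{"hand":0,"x":2,"y":0,"z":0,"yaw":0},{"hand":0,"x":0,"y":0,"z":0,"yaw":0}]'
python3 -c "from h import *;go(132,125,36)"
```

```text
t: 4.55
tcp_pos: [519.8, -147.8, 36.3]
eef_rot: [[0.668, -0.744, 0.0], [-0.744, -0.668, -0.0], [0.0, -0.0, -1.0]]
contact_force: [0.2, -0.0, 0.2]
gripper_width: 0.1
finger_force: 0.0
t 4.55 tcp [ 519.8 -147.8   36.3] polar 128.4 132.2 shift [ 3.4 -0.4  0.3] yaw -0.001 F [ 0.2 -0.   0.2] w 0.13920012980816499
```

```bash
python3 -m pendant '[{"hand":0,"x":2,"y":0,"z":0,"yaw":0},{"hand":0,"x":1,"y":0,"z":0,"yaw":0},{"hand":0,"x":1,"y":0,"z":0,"yaw":0},{"hand":0,"x":0,"y":0,"z":0,"yaw":0}]'
python3 -c "from h import *;go(132,125,36)"
```

```text
t: 4.95
tcp_pos: [521.5, -149.9, 36.3]
eef_rot: [[0.668, -0.744, -0.002], [-0.744, -0.668, 0.001], [-0.002, 0.0, -1.0]]
contact_force: [-3.3, 3.9, 2.5]
gripper_width: 0.2
finger_force: 2.3
t 4.95 tcp [ 521.5 -149.9   36.3] polar 125.7 132.2 shift [ 0.7 -0.5  0.3] yaw -0.001 F [-3.3  3.9  2.5] w 0.22259987022465438
```

```bash
python3 -m pendant '[{"hand":0,"x":1,"y":0,"z":0,"yaw":0},{"hand":0,"x":0,"y":0,"z":0,"yaw":0},{"hand":0,"x":0,"y":0,"z":0,"yaw":0}]'
python3 -c "from h import *;go(132,125,36)"
python3 -m pendant '[{"hand":0,"x":-5,"y":0,"z":0,"yaw":0},{"hand":0,"x":-15,"y":0,"z":0,"yaw":0},{"hand":0,"x":-25,"y":0,"z":0,"yaw":0},{"hand":0,"x":-15,"y":0,"z":-20,"yaw":0},{"hand":0,"x":0,"y":0,"z":-40,"yaw":0},{"hand":0,"x":0,"y":0,"z":-44,"yaw":0},{"hand":0,"x":0,"y":0,"z":0,"yaw":0}]'
python3 - <<'E'
from h import *
go(-127,150,140)
p,im,d=cam("wrist"); cv2.imwrite("pics/w2.png",im[:,:,::-1])
P=pts(p,d)
# rib tops: blobs at z 74..82, r 110..140
z=P[...,2]; r=np.hypot(P[...,0]-C[0],P[...,1]-C[1])
m=((z>73)&(z<82)&(r>116)&(r<140)).astype(np.uint8)
n,l,st,ce=cv2.connectedComponentsWithStats(m)
for i in range(1,n):
    if st[i,4]>100:
        q=P[l==i].mean(0); print(st[i,4],q.round(1),np.degrees(np.arctan2(q[1]-C[1],q[0]-C[0])).round(1))
# drawer front radius
m=(z>48)&(z<60)&(r>105)&(r<160); a=np.degrees(np.arctan2(P[...,1]-C[1],P[...,0]-C[0])); m&=abs(a-132)<4
q=(P[m][:,:2]-C)@[np.cos(np.radians(132)),np.sin(np.radians(132))]; print("drawer r",np.percentile(q,[5,50,95]) if m.any() else None,m.sum())
E
```

```text
t: 5.25
tcp_pos: [521.5, -149.9, 36.3]
eef_rot: [[0.668, -0.744, -0.003], [-0.744, -0.668, 0.003], [-0.004, 0.001, -1.0]]
contact_force: [-6.2, 6.1, 5.2]
gripper_width: -0.1
finger_force: 3.5
t 5.25 tcp [ 521.5 -149.9   36.3] polar 125.7 132.2 shift [ 0.7 -0.5  0.2] yaw -0.001 F [-6.2  6.1  5.2] w -0.0721497814648202
t: 5.95
tcp_pos: [485.2, -107.8, 145.4]
eef_rot: [[0.668, -0.744, 0.01], [-0.744, -0.668, -0.005], [0.011, -0.004, -1.0]]
contact_force: [0.7, -0.3, -0.6]
gripper_width: -0.1
finger_force: 0.0
t 5.95 tcp [ 485.2 -107.8  145.4] polar 181.3 131.8 shift [210.  147.8   7. ] yaw -1.764 F [ 0.7 -0.3 -0.6] w -0.09600336190629126
1296 [ 614.  -117.1   77.1] 86.4
1052 [ 484.  -232.2   77.3] 174.9
drawer r [105.35692594 112.8174389  113.91572287] 173
```

View pics/w2.png

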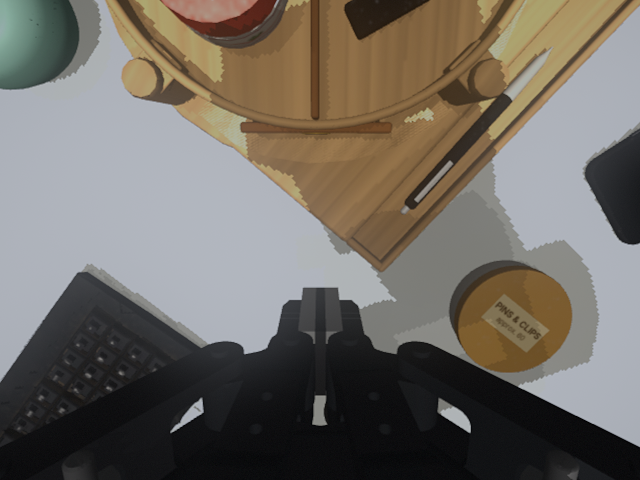

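The drawer is shut: its face measures at r≈114 and lies flush at (315,127) in the picture. Next I'll turn the tool for the rib at the front right.

```bash
python3 -m pendant '[{"hand":0,"x":0,"y":0,"z":0,"yaw":-0.142},{"hand":0,"x":0,"y":0,"z":0,"yaw":-0.142},{"hand":0,"x":0,"y":0,"z":0,"yaw":-0.142},{"hand":0,"x":0,"y":0,"z":0,"yaw":-0.142},{"hand":0,"x":0,"y":0,"z":0,"yaw":-0.142},{"hand":0,"x":0,"y":0,"z":0,"yaw":-0.142},{"hand":0,"x":0,"y":0,"z":0,"yaw":-0.142},{"hand":0,"x":0,"y":0,"z":0,"yaw":-0.142},{"hand":0,"x":0,"y":0,"z":0,"yaw":-0.142},{"hand":0,"x":0,"y":0,"z":0,"yaw":-0.142},{"hand":0,"x":0,"y":0,"z":0,"yaw":-0.142},{"hand":0,"x":0,"y":0,"z":0,"yaw":-0.142},{"hand":0,"x":0,"y":0,"z":0,"yaw":-0.142},{"hand":0,"x":0,"y":0,"z":0,"yaw":0}]'
python3 - <<'E'
from h import *
go(-122,132,145)
p,im,d=cam("top"); cv2.imwrite("pics/top1.png",im[:,:,::-1]); P=pts(p,d)
z=P[...,2]; r=np.hypot(P[...,0]-C[0],P[...,1]-C[1])
m=((z>73)&(z<82)&(r>117)&(r<140)).astype(np.uint8)
n,l,st,ce=cv2.connectedComponentsWithStats(m)
for i in range(1,n):
    if st[i,4]>40:
        q=P[l==i].mean(0); print(st[i,4],q.round(1),np.degrees(np.arctan2(q[1]-C[1],q[0]-C[0])).round(1),np.hypot(*(q[:2]-C)).round(1))
E
```

```text
t: 7.4
tcp_pos: [482.5, -106.7, 139.2]
eef_rot: [[0.534, 0.846, -0.002], [0.846, -0.534, 0.001], [-0.0, -0.002, -1.0]]
contact_force: [-0.3, -0.3, 0.3]
gripper_width: 0.0
finger_force: 0.0
t 7.4 tcp [ 482.5 -106.7  139.2] polar 183.9 132.2 shift [-181.4  177.8   -6. ] yaw -0.004 F [-0.3 -0.3  0.3] w 0.034520846084124125
97 [ 730.9 -249.    77.5] -2.7 125.0
101 [ 699.2 -159.9   77.6] 41.7 124.9
93 [ 690.2 -334.8   77.7] -47.5 124.6
105 [ 613.5 -118.4   77.8] 86.5 124.9
91 [ 599.9 -366.8   77.6] -92.8 123.9
94 [ 513.9 -325.6   77.6] -138.1 123.8
97 [ 482.4 -235.5   77.3] 176.5 123.8
```

```bash
python3 -m pendant '[{"hand":0,"x":-18,"y":18,"z":0,"yaw":0},{"hand":0,"x":-18,"y":18,"z":0,"yaw":0},{"hand":0,"x":-18,"y":18,"z":0,"yaw":0},{"hand":0,"x":-18,"y":18,"z":0,"yaw":0},{"hand":0,"x":-18,"y":18,"z":0,"yaw":0},{"hand":0,"x":-18,"y":18,"z":0,"yaw":0},{"hand":0,"x":-18,"y":18,"z":0,"yaw":0},{"hand":0,"x":-18,"y":18,"z":0,"yaw":0},{"hand":0,"x":-18,"y":18,"z":0,"yaw":0},{"hand":0,"x":-20,"y":16,"z":0,"yaw":0},{"hand":0,"x":0,"y":0,"z":0,"yaw":0},{"hand":0,"x":0,"y":0,"z":0,"yaw":0}]'
python3 - <<'E'
from h import *
go(-122,132,50)
p,im,d=cam("wrist"); cv2.imwrite("pics/w3.png",im[:,:,::-1])
E
```

```text
t: 8.65
tcp_pos: [535.7, -355.6, 139.4]
eef_rot: [[0.537, 0.843, -0.001], [0.843, -0.537, 0.001], [0.0, -0.001, -1.0]]
contact_force: [0.6, 0.9, -0.8]
gripper_width: 0.2
finger_force: 0.0
t 8.65 tcp [ 535.7 -355.6  139.4] polar 132.8 -122.0 shift [ 0.7  0.1 89.4] yaw -0.009 F [ 0.6  0.9 -0.8] w 0.23667264777439576
```

View pics/w3.png

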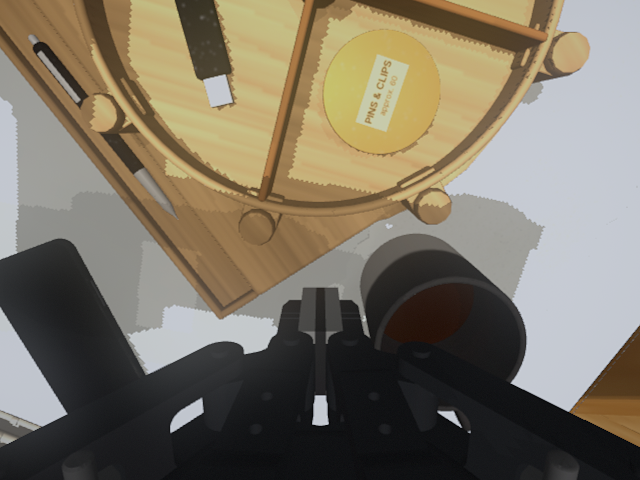

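The wrist view shows the mug at (445,310), very close to this gripper position, with the links above it. The front rib at (100,113) gives much more room: I'll push it from 176.5° to about 86°, so the finger goes from -168° to about 97°.

```bash
python3 -m pendant '[{"hand":0,"x":-8,"y":0,"z":-2,"yaw":0.134},{"hand":0,"x":-5,"y":0,"z":0,"yaw":0.134},{"hand":0,"x":0,"y":-10,"z":0,"yaw":0.134},{"hand":0,"x":0,"y":-20,"z":0,"yaw":0.134},{"hand":0,"x":0,"y":-20,"z":0,"yaw":0.134},{"hand":0,"x":0,"y":-20,"z":0,"yaw":0.134},{"hand":0,"x":0,"y":0,"z":0,"yaw":0},{"hand":0,"x":0,"y":0,"z":0,"yaw":0}]'
python3 -c "from h import *;go(-168,131,50);print(env.read_state()['joint_positions'])"
```

```text
t: 9.5
tcp_pos: [495.0, -305.3, 142.7]
eef_rot: [[0.979, 0.204, 0.0], [0.204, -0.979, -0.001], [0.0, 0.001, -1.0]]
contact_force: [-0.5, -0.3, -0.1]
gripper_width: -0.3
finger_force: 0.0
t 9.5 tcp [ 495.  -305.3  142.7] polar 127.3 -150.7 shift [ -9.6 -37.9  92.7] yaw -0.004 F [-0.5 -0.3 -0.1] w -0.25035056574197456
[-4.33189514e+01  2.92447689e+01  7.72848890e+01 -4.31574107e-03
  7.34284684e+01  3.48833997e+01]
```

Joint 6 would end near its limit this way, so I'll give the gripper a half turn, which is symmetric.

```bash
python3 -m pendant '[{"hand":0,"x":0,"y":0,"z":0,"yaw":-0.149},{"hand":0,"x":0,"y":0,"z":0,"yaw":-0.149},{"hand":0,"x":0,"y":0,"z":0,"yaw":-0.149},{"hand":0,"x":0,"y":0,"z":0,"yaw":-0.149},{"hand":0,"x":0,"y":0,"z":0,"yaw":-0.149},{"hand":0,"x":0,"y":0,"z":0,"yaw":-0.149},{"hand":0,"x":0,"y":0,"z":0,"yaw":-0.149},{"hand":0,"x":0,"y":0,"z":0,"yaw":-0.149},{"hand":0,"x":0,"y":0,"z":0,"yaw":-0.149},{"hand":0,"x":0,"y":0,"z":0,"yaw":-0.149},{"hand":0,"x":0,"y":0,"z":0,"yaw":-0.149},{"hand":0,"x":0,"y":0,"z":0,"yaw":-0.149},{"hand":0,"x":0,"y":0,"z":0,"yaw":-0.149},{"hand":0,"x":0,"y":0,"z":0,"yaw":-0.149},{"hand":0,"x":0,"y":0,"z":0,"yaw":-0.149},{"hand":0,"x":0,"y":0,"z":0,"yaw":-0.149},{"hand":0,"x":0,"y":0,"z":0,"yaw":-0.149},{"hand":0,"x":0,"y":0,"z":0,"yaw":-0.149},{"hand":0,"x":0,"y":0,"z":0,"yaw":-0.149},{"hand":0,"x":0,"y":0,"z":0,"yaw":-0.149}]'
python3 -m pendant '[{"hand":0,"x":0,"y":0,"z":0,"yaw":-0.149},{"hand":0,"x":0,"y":0,"z":0,"yaw":-0.01},{"hand":0,"x":0,"y":0,"z":0,"yaw":0}]'
python3 -c "from h import *;go(-168,131,50);print(env.read_state()['joint_positions'])"
```

```text
t: 11.5
tcp_pos: [495.1, -306.4, 142.2]
eef_rot: [[-0.999, -0.049, 0.0], [-0.049, 0.999, -0.0], [-0.0, -0.0, -1.0]]
contact_force: [0.7, 0.3, -0.4]
gripper_width: 0.2
finger_force: 0.0
t: 11.8
tcp_pos: [494.9, -306.1, 142.2]
eef_rot: [[-0.981, -0.196, 0.0], [-0.196, 0.981, -0.0], [-0.0, -0.0, -1.0]]
contact_force: [-0.0, 0.2, 0.0]
gripper_width: -0.1
finger_force: 0.0
t 11.8 tcp [ 494.9 -306.1  142.2] polar 127.8 -150.4 shift [ 9.6 38.6 92.2] yaw 3.13 F [-0.   0.2  0. ] w -0.08942558835728931
[-4.33895263e+01  2.93180493e+01  7.72393709e+01 -3.06230088e-03
  7.34339037e+01 -1.44707301e+02]
```

```bash
python3 -m pendant '[{"hand":0,"x":5,"y":15,"z":0,"yaw":0},{"hand":0,"x":5,"y":15,"z":0,"yaw":0},{"hand":0,"x":0,"y":8.6,"z":0,"yaw":0},{"hand":0,"x":0,"y":0,"z":10,"yaw":0},{"hand":0,"x":0,"y":0,"z":20,"yaw":0},{"hand":0,"x":0,"y":0,"z":20,"yaw":0},{"hand":0,"x":0,"y":0,"z":20,"yaw":0},{"hand":0,"x":0,"y":0,"z":15,"yaw":0},{"hand":0,"x":0,"y":0,"z":7,"yaw":0},{"hand":0,"x":0,"y":0,"z":0,"yaw":0},{"hand":0,"x":0,"y":0,"z":0,"yaw":0}]'
python3 -c "from h import *;go(-168,131,50)"
```

```text
t: 12.9
tcp_pos: [477.6, -270.3, 50.6]
eef_rot: [[-0.98, -0.199, 0.001], [-0.199, 0.98, -0.001], [-0.0, -0.001, -1.0]]
contact_force: [0.2, 0.1, 0.1]
gripper_width: -0.0
finger_force: 0.0
t 12.9 tcp [ 477.6 -270.3   50.6] polar 131.3 -168.0 shift [-0.3  0.   0.6] yaw 3.132 F [0.2 0.1 0.1] w -0.02314113636191627
```

```bash
python3 -m pendant '[{"hand":0,"x":0,"y":0,"z":0,"yaw":0.02},{"hand":0,"x":0,"y":2.6,"z":0,"yaw":0.02},{"hand":0,"x":0,"y":2.6,"z":0,"yaw":0.02},{"hand":0,"x":0,"y":2.6,"z":0,"yaw":0.02},{"hand":0,"x":0,"y":3.9,"z":0,"yaw":0.03},{"hand":0,"x":0,"y":5.2,"z":0,"yaw":0.04},{"hand":0,"x":0,"y":5.2,"z":0,"yaw":0.04},{"hand":0,"x":0,"y":5.2,"z":0,"yaw":0.04},{"hand":0,"x":0,"y":5.2,"z":0,"yaw":0.04},{"hand":0,"x":0,"y":5.2,"z":0,"yaw":0.04},{"hand":0,"x":0,"y":5.2,"z":0,"yaw":0.04},{"hand":0,"x":0,"y":5.2,"z":0,"yaw":0.04},{"hand":0,"x":0,"y":5.2,"z":0,"yaw":0.04},{"hand":0,"x":0,"y":5.2,"z":0,"yaw":0.04},{"hand":0,"x":0,"y":5.2,"z":0,"yaw":0.04},{"hand":0,"x":0,"y":3.9,"z":0,"yaw":0.03},{"hand":0,"x":0,"y":2.6,"z":0,"yaw":0.02},{"hand":0,"x":0,"y":1.3,"z":0,"yaw":0.01},{"hand":0,"x":0,"y":0,"z":0,"yaw":0}]'
cat > look.py <<'E'
from h import *
import sys
go(90,131,50)
p,im,d=cam("top"); cv2.imwrite(f"pics/{sys.argv[1]}.png",im[:,:,::-1]); P=pts(p,d)
c=np.array([606.4,-242.6]); z=P[...,2]; r=np.hypot(P[...,0]-c[0],P[...,1]-c[1]); ang=lambda q:np.degrees(np.arctan2(q[1]-c[1],q[0]-c[0])).round(1)
n,l,st,ce=cv2.connectedComponentsWithStats(((z>73)&(z<82)&(r>117)&(r<140)).astype(np.uint8))
print("ribs",[ang(P[l==i].mean(0)) for i in range(1,n) if 70<st[i,4]<130])
n,l,st,ce=cv2.connectedComponentsWithStats(((z>72)&(z<84)&(r<98)).astype(np.uint8))
for i in range(1,n):
    if st[i,4]>250: q=P[l==i].mean(0); print("flat",st[i],q.round(1),ang(q),np.hypot(*(q[:2]-c)).round(1))
g=(z>8)&(z<16)&(P[...,0]<470)&(P[...,0]>435)&(abs(P[...,1]+243)<100)
# front edge of the base, one point per column
e=[(P[v,u,0],P[v,u,1]) for u in range(285,410,3) for v in [np.where(g[:,u])[0].max() if g[:,u].any() else 0] if v]
e=np.array(e); k=np.polyfit(e[:,1],e[:,0],1); print("front edge slope deg",np.degrees(np.arctan(k[0])).round(2))
E
python3 look.py top2
```

```text
t: 14.8
tcp_pos: [482.8, -199.4, 50.4]
eef_rot: [[-0.932, 0.361, 0.0], [0.361, 0.932, -0.0], [-0.0, -0.0, -1.0]]
contact_force: [0.2, -0.6, 0.8]
gripper_width: 0.1
finger_force: 0.0
t 14.8 tcp [ 482.8 -199.4   50.4] polar 130.7 160.5 shift [-83.3 126.    0.4] yaw -1.941 F [ 0.2 -0.6  0.8] w 0.1295586174599075
ribs [np.float64(16.1), np.float64(-28.6), np.float64(60.9), np.float64(-73.7), np.float64(-118.9)]
flat [359 195  35  35 969] [ 579.1 -295.4   77.8] -117.4 59.4
front edge slope deg 6.9
```

Tracking well: the tin is at -117.4°, about 62° to go. Next I'll turn about 50°.

```bash
python3 -m pendant '[{"hand":0,"x":0,"y":1.3,"z":0,"yaw":0.01},{"hand":0,"x":0,"y":2.6,"z":0,"yaw":0.02},{"hand":0,"x":0,"y":3.9,"z":0,"yaw":0.03},{"hand":0,"x":0,"y":5.2,"z":0,"yaw":0.04},{"hand":0,"x":0,"y":6.5,"z":0,"yaw":0.05},{"hand":0,"x":0,"y":6.5,"z":0,"yaw":0.05},{"hand":0,"x":0,"y":6.5,"z":0,"yaw":0.05},{"hand":0,"x":0,"y":6.5,"z":0,"yaw":0.05},{"hand":0,"x":0,"y":6.5,"z":0,"yaw":0.05},{"hand":0,"x":0,"y":6.5,"z":0,"yaw":0.05},{"hand":0,"x":0,"y":6.5,"z":0,"yaw":0.05},{"hand":0,"x":0,"y":6.5,"z":0,"yaw":0.05},{"hand":0,"x":0,"y":6.5,"z":0,"yaw":0.05},{"hand":0,"x":0,"y":6.5,"z":0,"yaw":0.05},{"hand":0,"x":0,"y":6.5,"z":0,"yaw":0.05},{"hand":0,"x":0,"y":6.5,"z":0,"yaw":0.05},{"hand":0,"x":0,"y":6.5,"z":0,"yaw":0.05},{"hand":0,"x":0,"y":5.2,"z":0,"yaw":0.04},{"hand":0,"x":0,"y":3.9,"z":0,"yaw":0.03},{"hand":0,"x":0,"y":1.3,"z":0,"yaw":0.01}]'
python3 look.py top3
```

```text
t: 16.85
tcp_pos: [555.3, -123.3, 50.2]
eef_rot: [[-0.362, 0.932, -0.0], [0.932, 0.362, 0.0], [0.0, -0.0, -1.0]]
contact_force: [0.3, -0.4, 0.2]
gripper_width: -0.3
finger_force: 0.1
t 16.85 tcp [ 555.3 -123.3   50.2] polar 130.0 113.0 shift [-7.8 51.4  0.2] yaw -2.772 F [ 0.3 -0.4  0.2] w -0.2766275588738608
ribs [np.float64(13.4), np.float64(-31.4), np.float64(-76.3), np.float64(-121.5), np.float64(148.1), np.float64(-166.8)]
flat [336 213  35  36 981] [ 549.  -257.2   77.7] -165.7 59.2
front edge slope deg 0.31
```

View pics/top3.png

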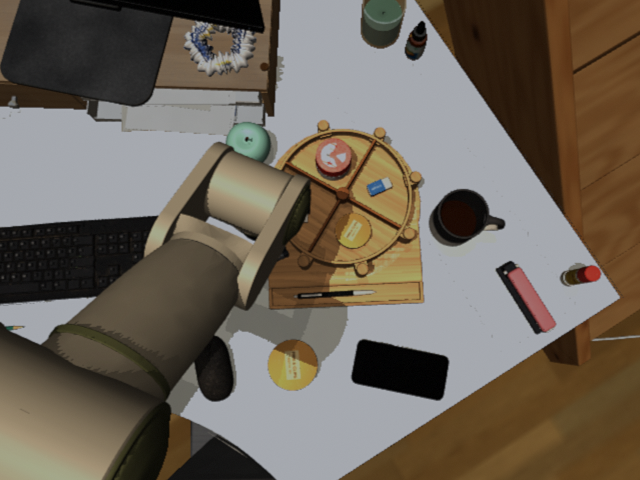

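The top view shows the tin at (354,230), near the front, with mug, apple, pen and tray contents undisturbed. About 14° remain.

```bash
python3 -m pendant '[{"hand":0,"x":0,"y":1.3,"z":0,"yaw":0.01},{"hand":0,"x":0,"y":2.6,"z":0,"yaw":0.02},{"hand":0,"x":0,"y":3.9,"z":0,"yaw":0.03},{"hand":0,"x":0,"y":5.2,"z":0,"yaw":0.04},{"hand":0,"x":0,"y":5.2,"z":0,"yaw":0.04},{"hand":0,"x":0,"y":5.2,"z":0,"yaw":0.04},{"hand":0,"x":0,"y":3.9,"z":0,"yaw":0.03},{"hand":0,"x":0,"y":2.6,"z":0,"yaw":0.02},{"hand":0,"x":0,"y":0,"z":0,"yaw":0},{"hand":0,"x":0,"y":0,"z":0,"yaw":0}]'
python3 look.py top4
```

```text
t: 17.9
tcp_pos: [583.7, -115.6, 50.3]
eef_rot: [[-0.141, 0.99, -0.0], [0.99, 0.141, -0.0], [-0.0, -0.0, -1.0]]
contact_force: [-0.0, -0.3, -0.7]
gripper_width: 0.2
finger_force: 0.0
t 17.9 tcp [ 583.7 -115.6   50.3] polar 129.3 99.9 shift [ 0.5 22.6  0.3] yaw -3.0 F [-0.  -0.3 -0.7] w 0.16962363705158168
ribs [np.float64(-0.2), np.float64(-45.1), np.float64(-90.0), np.float64(-135.3), np.float64(134.4), np.float64(179.5)]
flat [327 215  35  35 982] [ 547.2 -243.    77.8] -179.6 59.2
front edge slope deg 0.76
```

The tin is at the middle of the front, within about 0.5°. I'll back off, rise and check.

```bash
python3 -m pendant '[{"hand":0,"x":1,"y":-3,"z":0,"yaw":0},{"hand":0,"x":3,"y":-4,"z":0,"yaw":0},{"hand":0,"x":10,"y":-3,"z":0,"yaw":0},{"hand":0,"x":15,"y":0,"z":0,"yaw":0},{"hand":0,"x":0,"y":0,"z":-15,"yaw":0},{"hand":0,"x":0,"y":0,"z":-40,"yaw":0},{"hand":0,"x":0,"y":0,"z":-40,"yaw":0},{"hand":0,"x":0,"y":-20,"z":-40,"yaw":0},{"hand":0,"x":0,"y":-40,"z":-20,"yaw":0},{"hand":0,"x":0,"y":-40,"z":0,"yaw":0},{"hand":0,"x":0,"y":-40,"z":0,"yaw":0},{"hand":0,"x":0,"y":-40,"z":0,"yaw":0},{"hand":0,"x":0,"y":0,"z":0,"yaw":0},{"hand":0,"x":0,"y":0,"z":0,"yaw":0}]'
python3 look.py top5
```

```text
t: 19.35
tcp_pos: [391.5, -113.0, 205.7]
eef_rot: [[-0.14, 0.99, 0.001], [0.99, 0.14, -0.0], [-0.001, 0.001, -1.0]]
contact_force: [-0.1, -0.4, -0.1]
gripper_width: 0.1
finger_force: 0.0
t 19.35 tcp [ 391.5 -113.   205.7] polar 250.8 148.8 shift [-29.  212.4 156. ] yaw -3.001 F [-0.1 -0.4 -0.1] w 0.09236913291810328
ribs [np.float64(-0.3), np.float64(-45.0), np.float64(-90.0), np.float64(89.6), np.float64(-135.2), np.float64(134.5), np.float64(179.5)]
flat [327 215  35  35 981] [ 547.2 -243.1   77.7] -179.5 59.2
front edge slope deg 0.19
```

View pics/top5.png

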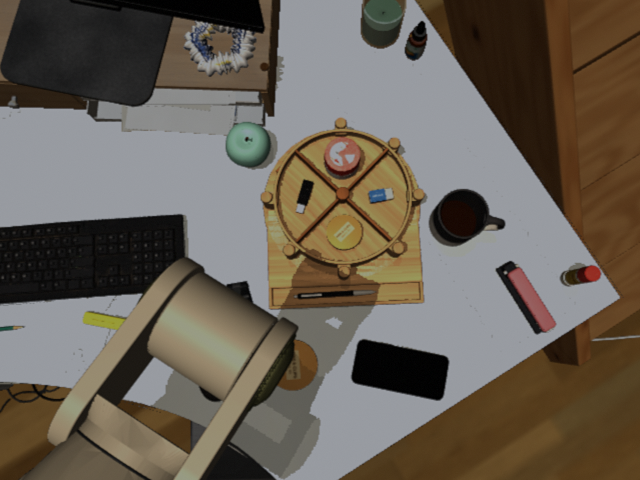

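The tin is at (345,232), mid-front. The drawer side at (297,152) shows nothing sticking out. Mug, apple and pen are in place and the arm is clear of everything.

```bash
python3 -c "from cell import env;print(env.close_job())"
```

```text
the job is handed in; nothing more can be done
None
```

The drawer is fully shut and the drum now stands still with the clip tin at the middle of the front, within about 0.5° by my measurement; the last picture showed the tray contents, mug, apple and pen undisturbed, and the job was handed in at about 19 s.

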